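Tip the glove cartons flat

ROBOT

A 6-joint arm with a two-finger parallel gripper is mounted at the origin on the work surface. World frame = base frame: x ahead of the robot, y to its left, z up, the work surface at z = 0. Lengths are in m, angles in rad, forces in N, time in s.
With the tool pointing down it reaches from about 0.275 to 0.825 m from the base axis. Payload 4.9 kg.
Tool frame: the origin (TCP) lies midway between the tips of the shut fingers; the grasp point (between the pads) lies 19 mm behind it (bot.grip_depth is the distance from the TCP to the grasp point, in m); z points along the fingers, y is the line along which they close (so a half turn about z gives the same grasp; the last joint's range is limited). The gripper opens to 85 mm and grips with 20 to 120 N. Pads are 22 mm wide; open, the fingers measure 114 mm over their backs; the gripper's body (76 mm by 85 mm) begins 54 mm behind the grasp point. The pads swing forward as they close: fully open they stand 13 mm farther back than shut.
Start: joints at [-1.257, 0.326, -0.193, 1.052, 0, 1.437], TCP at [0.238, -0.496, 0.231] pointing down, gripper open.
Joint ranges: [-2.65, 2.65], [-0.97, 1.79], [-1.3, 1.35], [-1.93, 2.1], [-1.47, 1.37], [-3.14, 3.14]. Speed limits (rad/s): [2.57, 2.57, 3.14, 3.14, 3.14, 3.14].

INTERFACE

Orientations are given as a unit quaternion [w, x, y, z].
In Python, from cell import bot gives the robot as it stands. Calls block until the motion is done:
- bot.move_pose(position, orientation): joint-space move of the TCP to a pose.
- bot.move_linear(position, speed=0.15, rotation=None, until_force=None): straight line of the TCP; rotation=None keeps the orientation; speed is the mean speed in m/s. With until_force (N) it stops when the force on the tool has changed by that much, and returns True; else False.
- bot.goto_joints(angles): joint-space move.
- bot.set_gripper(opening, grasp_force=None): opening from 0.0 (shut) to 1.0 (fully open); grasp_force is the grip in N (None keeps the last); returns when the fingers have stopped.
- bot.wait(seconds).
- bot.solve_ik(position, orientation): joint angles nearest the present ones, or None.
- bot.camera(name): name is "scene" or "top" or "wrist"; returns the picture (400x640x3 uint8, red, green, blue); there is no depth.
- bot.calibration(name): a dict with "mtx" (3x3 intrinsics, pixels), "extrinsics" (4x4, takes a point from world to camera coordinates); the wrist camera has in their place "hand_eye" (4x4, takes a point from camera to tool coordinates, whose origin is the TCP and whose axes are the flange's). Camera axes: x right, y down, z forward; pixel columns grow to the right and rows downward; lengths in m; the calibration is good to about 2 mm. The wrist camera is an equidistant fisheye: a pixel r from the principal point sees the ray r / f radians off the axis. A picture is of the moment at which its call begins: read the wrist's pose just before it. calibration takes no time and is no camera call.
A pose or a line that the arm cannot do raises bot.PlanningError and nothing moves.
- bot.close_job(): hands the job in; it is judged then, once.
Trained networks look in the newest picture that a camera, given by its name, has taken for a name from the list of things; names that differ only in an ending like _2 or _b are one class to them, and where a whole thing is asked for, a point or a joint stands for the part that bears it (a point fixed in the world has none). Each returns a list of dicts, best first, with "confidence" (0 to 1); they miss things now and then, are a little off and sometimes report something else, mostly with a low value. They report only what shows in the picture. A call takes as long as a camera call. They do not tell look-alikes from the thing itself.
- bot.search_frame(camera, thing): "bbox" ([left, top, width, height] in pixels, round what is visible of it).
Readings, each from a call of its own:
- bot.read_clock(): time.
- bot.read_joint_positions(): joint angles.
- bot.read_joint_vel(): joint speeds.
- bot.read_joint_efforts(): joint torques, N m.
- bot.read_position(): TCP position.
- bot.read_tool_rot(): TCP orientation.
- bot.read_ft_force(): force on the tool from outside, world axes, zero at the start.
- bot.read_moment(): the same for the moment, N m.
- bot.read_gripper_width(): opening from 0.0 (shut) to 1.0 (fully open).
- bot.read_finger_force(): force on a finger pad.
Only numpy, scipy, OpenCV 4.12 (cv2) and the standard library are available. Lean on these libraries where they do the work, as an engineer would, in place of code of your own. Each camera call takes 0.05 s, during which the arm holds its last target. There are 200 camera calls.

TASK

Two of the three standing cartons are glove cartons with an oval dispensing opening in one broad face. Using only gentle pushes, tip each of these two over more or less on the spot, pushing high on the face with the opening, so that it lies flat on the table with its opening facing up, ready to dispense. Do not grip, lift or carry anything; leave the sealed carton without an opening standing where it is, and leave the other things alone.

Things in the scene. Friction and masses are not known exactly. Their poses are not given: they have to be found in the camera images.
- carton_a: glove carton a, 60 mm thick (its x), 140 mm long (its y) and 100 mm high (its z), 0.18 to 0.33 kg, brown cardboard, loose, standing on its long narrow side; its +x face (a 140 x 100 mm broad face, turned away from the robot, within 0.35 rad of world +x) carries the dark oval dispensing opening, 94 mm wide and 34 mm high. Origin: centre of the 60 x 140 mm underside it stands on; z up at the start. It topples by itself once it leans about 0.55 rad.
- carton_a_center (a point): centre of glove carton a, 50 mm above the table at the start, 30 mm when it lies flat; axes as the carton's
- carton_a_opening (a point): middle of the +x broad face of carton a (the face with the opening), 30 mm from the carton's centre along its x; 60 mm above the table when it lies flat with the opening up
- carton_b: glove carton b, 60 mm thick (its x), 140 mm long (its y) and 100 mm high (its z), 0.18 to 0.33 kg, brown cardboard, loose, standing on its long narrow side; its +x face (a 140 x 100 mm broad face, turned away from the robot, within 0.35 rad of world +x) carries the dark oval dispensing opening, 94 mm wide and 34 mm high. Origin: centre of the 60 x 140 mm underside it stands on; z up at the start. It topples by itself once it leans about 0.55 rad.
- carton_b_center (a point): centre of glove carton b, 50 mm above the table at the start, 30 mm when it lies flat; axes as the carton's
- carton_b_opening (a point): middle of the +x broad face of carton b (the face with the opening), 30 mm from the carton's centre along its x; 60 mm above the table when it lies flat with the opening up
- sealed: sealed carton, same make and size (60 mm thick (its x), 140 mm long (its y) and 100 mm high (its z), 0.18 to 0.33 kg, brown cardboard), loose, also standing on its long narrow side among the two glove cartons, but with no opening in any face: stays standing. Origin: centre of its underside. The three cartons stand side by side across the table, in any order, about 260 mm apart in y and up to 150 mm staggered in x.
- sealed_center (a point): centre of the sealed carton, 50 mm above the table
- canister: lidded steel canister, 63 diameter, 75 high (mm), loose bystander; origin: centre of its underside
- jar: white screw jar, 44 diameter, 50 high (mm), loose bystander; origin: centre of its underside
- spray_left: clear spray bottle, 52 diameter, 185 high, left side (mm), loose bystander; origin: centre of its underside
- spray_right: clear spray bottle, 52 diameter, 185 high, right side (mm), loose bystander; origin: centre of its underside
- tape: roll of paper tape lying flat, 72 diameter, 25 high (mm), loose bystander; origin: centre of its underside
- steel_cup: open steel cup, 80 diameter, 60 high (mm), loose bystander; origin: centre of its underside
Not all that is in view belongs to the job. Leave any blue or purple look-alike of the carton_b alone.

How it is judged:
By the outcome, as a careful person would: the job done as asked, in the order asked, and still so for the second after the job is handed in, with the robot touching nothing.
It also fails if it takes over 51 s, if anything falls off the work surface, if the arm or the gripper's body presses on something with over 40 N, if the wrist force passes 120 N, or if a joint passes its speed limit or range.

## Working session

There is one attempt and no reset: what is moved stays moved. The work goes in short steps, each a Python script; the robot and the scene stay as the last script left them, time stands still between calls to the robot, and variables do not carry over. Pictures are saved under pics/ and viewed, at most 10 in all, crops included, and the job is handed in when it is done.

```bash
mkdir -p pics; python3 - <<'E'
from cell import bot
import cv2,numpy as np
for n in("scene","top"):
    im=bot.camera(n);cv2.imwrite(f"pics/{n}0.png",im[:,:,::-1])
    c=bot.calibration(n);print(n,np.round(c["mtx"],1).tolist(),np.round(c["extrinsics"],3).tolist())
    for t in("carton_a","sealed"):
        print(t,[(d["bbox"],round(d["confidence"],2)) for d in bot.search_frame(n,t)])
print(bot.read_clock(),bot.read_tool_rot())
E
```

```text
scene [[416.3, 0.0, 316.3], [0.0, 416.3, 197.9], [0.0, 0.0, 1.0]] [[-0.664, 0.748, -0.007, 0.375], [0.484, 0.422, -0.767, -0.183], [-0.57, -0.513, -0.642, 1.55], [0.0, 0.0, 0.0, 1.0]]
carton_a [([292.6, 115.5, 38.2, 41.5], 0.97), ([359.5, 231.9, 60.9, 59.9], 0.83), ([319.9, 148.0, 39.3, 47.0], 0.83), ([377.5, 166.3, 27.3, 55.9], 0.82), ([226.5, 105.3, 35.3, 30.6], 0.8), ([241.0, 150.4, 43.8, 50.3], 0.58)]
sealed []
top [[442.5, 0.0, 321.5], [0.0, 442.5, 200.4], [0.0, 0.0, 1.0]] [[-0.029, -1.0, 0.002, -0.041], [-0.986, 0.028, -0.167, 0.511], [0.167, -0.007, -0.986, 1.541], [0.0, 0.0, 0.0, 1.0]]
carton_a [([215.6, 172.4, 44.2, 26.2], 0.82), ([358.8, 181.6, 41.3, 23.0], 0.8), ([448.7, 217.4, 45.9, 46.0], 0.62), ([375.9, 262.8, 43.3, 22.1], 0.61), ([318.9, 219.6, 18.9, 38.8], 0.59)]
sealed [([290.3, 179.4, 37.6, 23.6], 0.85), ([421.4, 159.5, 23.8, 22.8], 0.64), ([354.8, 180.7, 46.7, 26.1], 0.39)]
0.3 [-3.19873383e-04  9.75039315e-01  2.22032049e-01 -2.17354515e-05]
```

View pics/scene0.png

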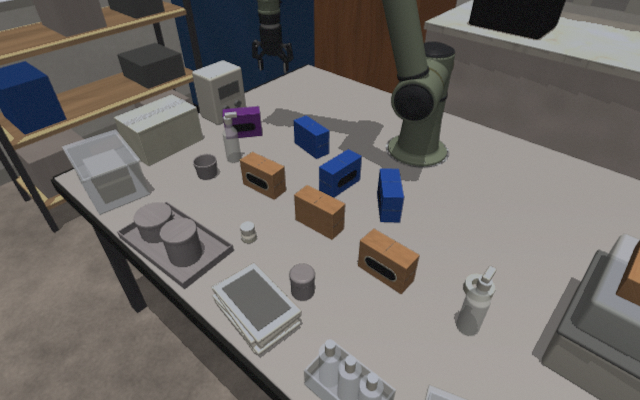

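View pics/top0.png

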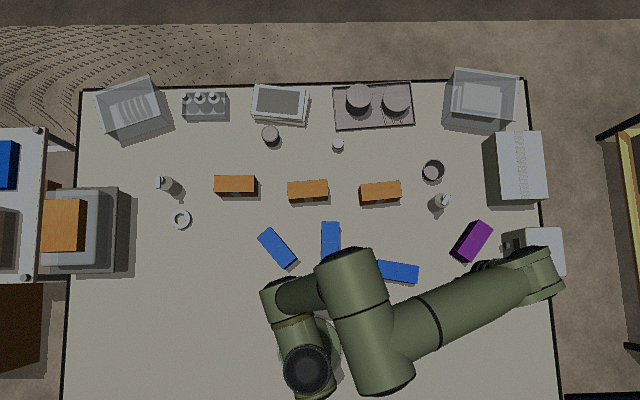

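The scene picture shows openings on the left carton (263,175) and the right one (388,260). The middle one (320,212) is plain, so it is the sealed carton. In the top view the glove cartons are at (235,185) and (381,191), and the sealed carton is at (308,190). Next I fit box models to the masks in both views.

```bash
cat > fit.py <<'E'
from cell import bot
import cv2,numpy as np
from scipy.optimize import minimize
def proj(n,P):
    c=bot.calibration(n);E=np.array(c["extrinsics"]);p=(E[:3,:3]@P.T).T+E[:3,3];p=(np.array(c["mtx"])@p.T).T
    return p[:,:2]/p[:,2:]
def brown(im):
    h=cv2.cvtColor(im,cv2.COLOR_RGB2HSV);return ((h[...,0]>5)&(h[...,0]<22)&(h[...,1]>120)).astype(np.uint8)
def blue(im):
    h=cv2.cvtColor(im,cv2.COLOR_RGB2HSV);return ((h[...,0]>105)&(h[...,0]<150)&(h[...,1]>120)).astype(np.uint8)
def back(n,uv,z):
    c=bot.calibration(n);E=np.array(c["extrinsics"]);R=E[:3,:3];C=-R.T@E[:3,3]
    d=R.T@np.linalg.solve(c["mtx"],[*uv,1]);return C+d*(z-C[2])/d[2]
def hullmask(n,q,dims):
    x,y,a=q;s=np.array([[i*dims[0]/2,j*dims[1]/2,k*dims[2]] for i in(-1,1) for j in(-1,1) for k in(0,1)])
    R=np.array([[np.cos(a),-np.sin(a),0],[np.sin(a),np.cos(a),0],[0,0,1]])
    uv=proj(n,s@R.T+[x,y,0]);m=np.zeros((400,640),np.uint8)
    cv2.fillConvexPoly(m,cv2.convexHull(np.round(uv*16).astype(np.int32)),1,cv2.LINE_8,4);return m
def fit(masks,q0,dims):
    # masks: {cam: filled mask of the blob}
    f=lambda q:sum((hullmask(n,q,dims)!=m).sum()/m.sum() for n,m in masks.items())
    S=np.array([q0]+[np.array(q0)+d for d in([.015,0,0],[0,.015,0],[0,0,.2])])
    r=minimize(f,q0,method="Nelder-Mead",options=dict(initial_simplex=S,xatol=1e-4,fatol=1e-4))
    return r.x,r.fun
def blob(mask,uv):
    cs,_=cv2.findContours(cv2.morphologyEx(mask,cv2.MORPH_OPEN,np.ones((3,3))),cv2.RETR_EXTERNAL,cv2.CHAIN_APPROX_NONE)
    c=max(cs,key=lambda c:cv2.pointPolygonTest(c,tuple(map(float,uv)),True))
    m=np.zeros_like(mask);cv2.drawContours(m,[c],-1,1,-1);return m
E
python3 - <<'E'
from fit import *
ims={n:cv2.imread(f"pics/{n}0.png")[:,:,::-1].copy() for n in("top","scene")}
for nm,t,s in(("L(+y)",(235,183),(372,262)),("sealed",(308,188),(320,212)),("R(-y)",(381,190),(255,172))):
    mt,ms=blob(brown(ims["top"]),t),blob(brown(ims["scene"]),s)
    q0=[*back("top",t,.1)[:2],0.]
    print(nm,[(np.round(a,3).tolist(),round(float(b),3)) for a,b in(fit(dict(top=mt),q0,(.06,.14,.1)),fit(dict(top=mt,scene=ms),q0,(.06,.14,.1)))],mt.sum(),ms.sum())
for n,L in(("top",[(278,248),(330,235),(399,271),(475,241)]),("scene",[(312,136),(340,173),(391,195)])):
  for t in L:
    m=blob(blue(ims[n]),t);cs,_=cv2.findContours(m,0,1);b=cv2.boxPoints(cv2.minAreaRect(cs[0]))
    print(n,t,"z=0",[np.round(back(n,p,0)[:2],3).tolist() for p in b],"z=.1",[np.round(back(n,p,.1)[:2],3).tolist() for p in b])
for k,t in dict(canister=(271,136),jar=(338,147),steel=(433,170),sprR=(440,203),sprL=(165,183),tape=(181,219)).items():print(k,np.round(back("top",t,.05)[:2],3))
E
```

```text
L(+y) [([0.573, 0.253, -0.09], 0.355), ([0.571, 0.247, -0.105], 2.204)] 743 914
sealed [([0.544, -0.006, 0.03], 0.22), ([0.542, -0.006, -0.119], 2.546)] 763 599
R(-y) [([0.53, -0.263, 0.132], 0.261), ([0.525, -0.266, -0.501], 2.823)] 755 420
top (278, 248) z=0 [[0.388, 0.185], [0.429, 0.134], [0.309, 0.038], [0.27, 0.089]] z=.1 [[0.379, 0.171], [0.417, 0.123], [0.305, 0.033], [0.268, 0.081]]
top (330, 235) z=0 [[0.437, -0.052], [0.435, -0.114], [0.308, -0.109], [0.31, -0.048]] z=.1 [[0.425, -0.051], [0.423, -0.109], [0.305, -0.105], [0.306, -0.048]]
top (399, 271) z=0 [[0.235, -0.236], [0.298, -0.25], [0.269, -0.399], [0.206, -0.385]] z=.1 [[0.236, -0.224], [0.294, -0.237], [0.267, -0.377], [0.208, -0.363]]
top (475, 241) z=0 [[0.317, -0.514], [0.444, -0.611], [0.395, -0.677], [0.269, -0.58]] z=.1 [[0.312, -0.485], [0.431, -0.576], [0.385, -0.637], [0.268, -0.546]]
scene (312, 136) z=0 [[0.262, -0.44], [0.072, -0.53], [0.125, -0.277], [0.294, -0.215]] z=.1 [[0.374, -0.32], [0.206, -0.399], [0.252, -0.176], [0.402, -0.121]]
scene (340, 173) z=0 [[0.373, -0.202], [0.133, -0.193], [0.235, -0.039], [0.448, -0.059]] z=.1 [[0.472, -0.11], [0.26, -0.102], [0.35, 0.035], [0.538, 0.017]]
scene (391, 195) z=0 [[0.198, -0.032], [0.145, 0.028], [0.371, 0.173], [0.416, 0.121]] z=.1 [[0.317, 0.04], [0.271, 0.094], [0.47, 0.221], [0.51, 0.176]]
canister [0.752 0.122]
jar [ 0.704 -0.121]
steel [ 0.608 -0.461]
sprR [ 0.487 -0.477]
sprL [0.588 0.504]
tape [0.456 0.443]
```

```bash
python3 - <<'E'
import re
s=open('fit.py').read()
s=s.replace("for k in(0,1)]","for k in ks]").replace("def hullmask(n,q,dims):","def hullmask(n,q,dims,ks=(0,1)):").replace("def fit(masks,q0,dims):","def fit(masks,q0,dims,ks=(0,1)):").replace("hullmask(n,q,dims)!=","hullmask(n,q,dims,ks)!=")
open('fit.py','w').write(s)
from fit import *
ims={n:cv2.imread(f"pics/{n}0.png")[:,:,::-1].copy() for n in("top","scene")}
ov={k:cv2.resize(v[:,:,::-1],None,fx=4,fy=4,interpolation=cv2.INTER_CUBIC) for k,v in ims.items()}
for nm,t in(("L(+y)",(235,183)),("sealed",(308,188)),("R(-y)",(381,190))):
    mt=blob(brown(ims["top"]),t)
    q,f=fit(dict(top=mt),[*back("top",t,.1)[:2],0.],(.06,.14,.1),(1,1)); print(nm,np.round(q,3),round(float(f),3))
    for n in ov:
        m=cv2.resize(hullmask(n,q,(.06,.14,.1)),None,fx=4,fy=4,interpolation=0)
        cs,_=cv2.findContours(m,0,1);cv2.drawContours(ov[n],cs,-1,(0,255,0),1)
a=ov["scene"][560:1180,920:1720];b=ov["top"][640:820,820:1620]
cv2.imwrite("pics/ov.png",cv2.resize(np.vstack([a,b]),None,fx=.74,fy=.74))
E
```

```text
L(+y) [0.567 0.247 0.012] 0.157
sealed [ 0.539 -0.009  0.039] 0.161
R(-y) [ 0.525 -0.258  0.1  ] 0.14
```

View pics/ov.png

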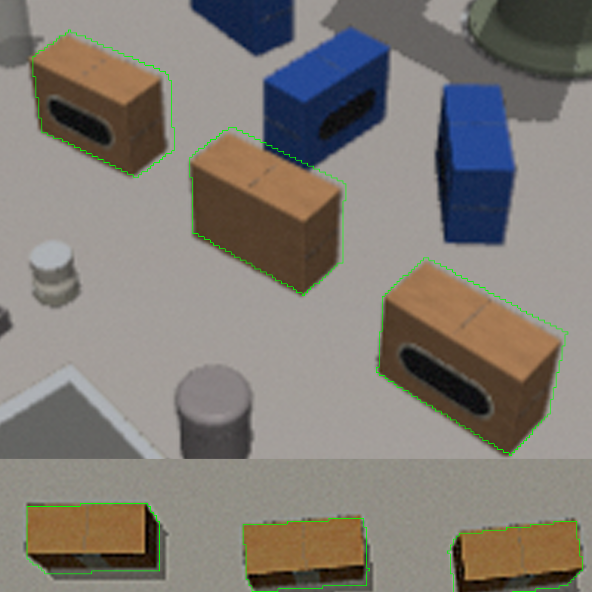

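The poses fit to a few millimetres and the heights agree. Both openings face +x, and the landing zones are clear of the blue boxes. I'll tip the −y carton first.

```bash
cat > push.py <<'E'
from fit import *
def tip(x,y,a,tag):
    d=np.array([np.cos(a),np.sin(a),0]);c=np.array([x,y,0.])
    q=np.array([0,np.cos(a/2),np.sin(a/2),0])
    P=lambda off,z:c+d*(.03+.011+off)+[0,0,z]
    bot.move_pose(P(.04,.30),q)
    bot.move_linear(P(.04,.088),speed=.15)
    bot.move_linear(P(.012,.088),speed=.1)
    f0=bot.read_ft_force()
    for s in np.linspace(.002,-.072,8):
        z=.088+.018*np.clip(-s/.06,0,1)
        bot.move_linear(P(s,z),speed=.05)
        print(tag,round(s,3),np.round(bot.read_ft_force()-f0,2))
    bot.move_linear(P(-.03,.13),speed=.1);bot.wait(.3)
    bot.move_linear(P(.0,.30),speed=.2)
    print(bot.read_clock())
E
python3 - <<'E'
from push import *
bot.set_gripper(0.0)
p=bot.read_position();bot.move_linear([p[0],p[1],.30],speed=.15)
tip(.525,-.258,.10,"R")
for n in("scene","top"):cv2.imwrite(f"pics/{n}1.png",bot.camera(n)[:,:,::-1])
a=cv2.imread("pics/scene1.png")[80:330,180:500];cv2.imwrite("pics/s1.png",cv2.resize(a,None,fx=2,fy=2))
E
```

```text
R 0.002 [ 0.12  0.35 -0.66]
R -0.009 [-0.17  0.18 -0.31]
R -0.019 [-0.17  0.7  -1.36]
R -0.03 [-1.02 -1.42 -1.55]
R -0.04 [ 0.19 -0.6   0.01]
R -0.051 [-0.14 -0.68 -0.99]
R -0.061 [-0.71 -0.61 -1.3 ]
R -0.072 [-1.57 -0.22 -0.51]
10.1583
```

View pics/s1.png

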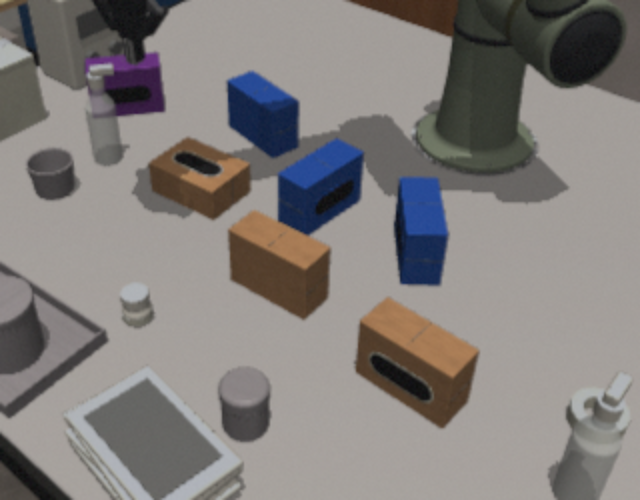

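The −y carton lies flat with its opening up, at about (200,175) in this crop, and nothing else has moved. The +y carton is next.

```bash
python3 - <<'E'
from push import *
tip(.567,.247,.012,"L")
p=bot.read_position();bot.move_pose([.40,-.50,.32],bot.read_tool_rot())
for n in("scene","top"):cv2.imwrite(f"pics/{n}2.png",bot.camera(n)[:,:,::-1])
a=cv2.imread("pics/scene2.png")[80:330,180:500];b=cv2.imread("pics/top2.png")[130:290,140:460]
cv2.imwrite("pics/s2.png",cv2.resize(np.vstack([a,b]),None,fx=1.4,fy=1.4))
im=bot.camera("top")
for nm,t,z in(("L",(235,205),.06),("S",(308,188),.1),("R",(377,212),.06)):
    d=(.1,.14,.06) if z<.1 else (.06,.14,.1)
    q,f=fit(dict(top=blob(brown(im),t)),[*back("top",t,z)[:2],0.],d,(1,1));print(nm,np.round(q,3),round(float(f),3))
print(bot.read_clock())
E
```

```text
L 0.002 [-0.22  0.67 -0.48]
L -0.009 [-0.39  0.44 -0.28]
L -0.019 [-0.06  0.77  0.04]
L -0.03 [-0.64  1.01  0.05]
L -0.04 [-1.69  1.25  0.17]
L -0.051 [-1.04  1.82  0.81]
L -0.061 [-1.12  0.97 -0.59]
L -0.072 [-0.09  0.59  0.25]
21.5583
L [ 0.485  0.247 -0.024] 0.027
S [ 0.539 -0.008  0.051] 0.174
R [ 0.446 -0.265  0.112] 0.066
25.8333
```

View pics/s2.png

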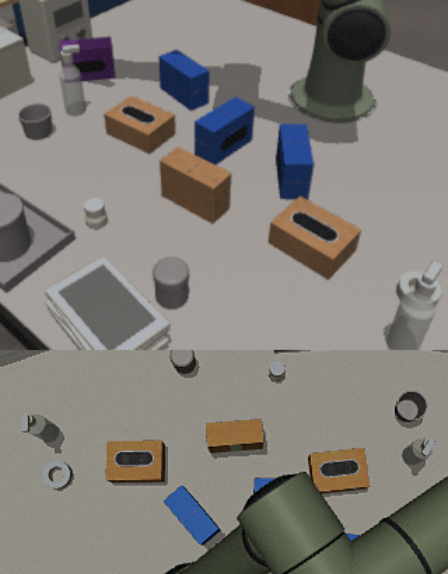

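Both glove cartons lie flat with their openings up, about 80 mm from where they stood, which is the tip-over distance itself. The sealed carton and the other things have not moved, and the arm is clear.

```bash
python3 -c "
from cell import bot
print(bot.close_job())"
```

```text
the job is handed in; nothing more can be done
None
```

Both glove cartons are tipped flat with their openings up, the sealed carton still stands where it was, nothing else looks moved in the last pictures, and the job was handed in at about 26 s.

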